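# Find the live jack with the test probe

### The arm

A 6-joint arm with a two-finger parallel gripper is mounted at the origin on the work surface. World frame = base frame: x ahead of the robot, y to its left, z up, the work surface at z = 0. Lengths are in mm, angles in rad, forces in N, time in s.
With the tool pointing down it reaches from about 350 to 875 mm from the base axis. Payload 4.2 kg.
Tool frame: the origin (TCP) lies at the very end of the fingers, on their centre line; the grasp point (between the pads) lies 19 mm behind it; z points along the fingers, y is the line along which they close (so a half turn about z gives the same grasp; the last joint's range is limited). The gripper opens to 85 mm and grips with 20 to 120 N. Pads are 22 mm wide; open, the fingers measure 114 mm over their backs; the gripper's body (76 mm by 85 mm) begins 54 mm behind the grasp point. The pads swing forward as they close: fully open they stand 13 mm farther back than shut.
Start: joints at [1.547, 0.385, 0.008, 0, -1.194, -0.259], TCP at [174.371, 600.162, 231.312] pointing down, gripper open.
Joint ranges: [-3.14, 3.14], [-1.21, 2.06], [-1.07, 1.41], [-3.16, 2.05], [-2.99, -0.16], [-3.1, 3.1]. Speed limits (rad/s): [2.79, 2.79, 3.14, 3.14, 3.14, 3.14].

### API

Orientations are given as a unit quaternion [x, y, z, w].
In Python, from bench import arm gives the robot as it stands.
- The arm moves only by the tool servo_tool, never from a script. Its argument "rows" is a list that holds one entry, the list of rows, each a list of 7 numbers: the finger opening in mm, from 0 to 85.4, then the shift along the tool's x, y, z in mm, then the turn, a rotation vector about the tool's x, y, z in rad. A call has 1 to 10 rows; each row is the pose to reach, as a shift and turn from the pose commanded when the call began, along the tool's axes at that moment; what a row does not reach only later rows make up. A row lasts 1/8 s, in which the tool goes at most 62.5 mm and 10.7 degrees, less where a joint would pass 70% of its speed; a pose out of reach is approached as far as the arm can. A call with a gripper value outside its range is refused whole. The fingers move at their own pace and stop on an object; the grip force is fixed at half the most. Time passes only in rows, so rows that repeat a pose let the fingers close. It gives the time, the measured TCP pose, the force, the opening and the grip force at its end, in the units of the state.
- arm.read_state(): the state, without advancing time (a new reading comes with each control period).
- arm.get_image(name): name is "scene" or "top" or "wrist"; returns the picture (420x560x3 uint8, red, green, blue); there is no depth.
- arm.camera_params(name): a dict with "intrinsics" (3x3 intrinsics, pixels), "D" ([k1, k2, p1, p2, k3] as OpenCV has them; the pictures are not rectified), "R" (3x3) and "t" (3): a world point X has camera coordinates R X + t. Camera axes: x right, y down, z forward; pixel columns grow to the right and rows downward; lengths in mm; the calibration is good to about 2 mm. A picture is of the moment at which its call begins: read the wrist's pose just before it. camera_params takes no time and is no camera call; for the wrist camera it gives the pose at the moment of the call.
- arm.job_done(): hands the job in; it is judged then, once.
The state is a dict: "clock": time; "joints": joint angles; "joint_vel": joint speeds; "joint_efforts": joint torques, N m; "position": TCP position; "ee_rot": TCP orientation; "contact_force": force on the tool from outside, world axes, zero at the start; "wrist_torque": the same for the moment, N m; "gripper_width": finger opening in mm; "grasp_force": force on a finger pad.
Only numpy, scipy, OpenCV 4.12 (cv2) and the standard library are available. Lean on these libraries where they do the work, as an engineer would, in place of code of your own. Each camera call takes 0.05 s, during which the arm holds its last target. There are 200 camera calls.

### The job

Take the test probe from its wooden stand and plug it fully home, collar against the face, in the one jack of the console's sloping strip that is not blanked off inside, then let go and leave it there. The three jacks look alike, so feel for the open one with the probe, pressing gently (the insides bend if pressed with more than about 40 N), and leave the other things on the table alone.

Things in the scene. Friction and masses are not known exactly. Their poses are not given: they have to be found in the camera images.
- probe: Rigid test probe, 85 mm long, no lead, 50 to 100 g. From the origin at the pin's free end, along z: steel pin 7 mm thick, 26 mm long, nose tapered; round steel collar 19 mm wide, 26 to 30 mm; black square handle 16 x 16 mm, 30 to 82 mm; small cap. x and y are square to the handle's flats. Starts upright in the stand, pin down, collar resting on it.
- stand: Fixed dark wooden block 60 x 60 x 34 mm, with one 9 mm hole 30 mm deep in its top where the probe waits. Origin at the centre of its underside, z up. It may be on either side of the console.
- jack_strip: Black strip 50 x 160 mm on the console's sloping panel, three equal jacks in a row. Origin mid-face; z: outward normal and bore axis, 35 degrees from vertical, leaning to the console's front; x up the slope, y along the row. Bores 8.6 mm wide, 29 mm deep. In two, a hidden slug 12 mm below the face stops the pin; in the third (any of them) it goes in all its 26 mm until the collar meets the face.
- jack0 (a point): Centre of the mouth, on the strip's face, of the jack at +45 mm along the strip's y; axes as the strip's. The mouth has a 1.5 mm chamfer and a thin steel ring 18 mm across that is only seen, not felt. All three look the same from outside.
- jack1 (a point): Centre of the mouth of the middle jack (y = 0 on the strip), otherwise as jack0.
- jack2 (a point): Centre of the mouth of the jack at -45 mm along the strip's y, otherwise as jack0.
- console: Fixed grey instrument, 200 mm deep, 260 wide, 165 high; origin at the centre of its underside, front (its own -x) roughly to the robot's left. The panel, 200 mm long, slopes up at 35 degrees from the front edge (50 mm high). The jack strip's middle is 70 mm up the slope, its face 4 mm proud of the panel; three knobs 18 mm high and a dial stand 85 mm farther up.
- transformer: Bystander: small open transformer, 50 x 60 x 46 mm, loose, on the side of the console where the stand is not. Origin under its centre.
- meter: Bystander: hand-held meter lying flat, 130 x 72 x 36 mm, loose. Origin under its centre.
- fuse_jar: Bystander: glass jar with a steel cap, 56 mm across and 70 mm high, loose. Origin under its centre.
Not all that is in view belongs to the job. What is meant by the probe is not turquoise, and is the smaller of those in its own colour.

How it is judged (in metres and radians):
On the way:
1. the probe is lifted out of its stand (z of probe in the frame of stand above 0.05 m), for 0.1 s.
At the end, for the whole second after the job is handed in: The probe's pin is fully home in a jack of the strip (its end at least 23 mm below the strip's face, within 3 mm of the jack's axis, the probe within 7 degrees of it), at rest and released (((x of probe in the frame of jack_strip between -0.003 and 0.003 m and y of probe in the frame of jack_strip between 0.042 and 0.048 m) or (x of probe in the frame of jack_strip between -0.003 and 0.003 m and y of probe in the frame of jack_strip between -0.003 and 0.003 m) or (x of probe in the frame of jack_strip between -0.003 and 0.003 m and y of probe in the frame of jack_strip between -0.048 and -0.042 m)) and z of probe in the frame of jack_strip below -0.023 m and angle between the z axis of probe and the z axis of jack_strip, either way round below 0.12 rad and linear speed of probe below 0.02 m/s); the robot touches nothing.
It fails at once if the probe is pressed against the jack strip or the inside of a jack with more than 40 N (contact force between probe and jack_strip above 40 N or contact force between probe and slugA above 40 N or contact force between probe and slugB above 40 N or contact force between probe and spring above 40 N).
It fails at once if the transformer is moved by more than 25 mm (distance of transformer from where it was at the start of the episode above 0.025 m).
It fails at once if the meter is moved by more than 25 mm (distance of meter from where it was at the start of the episode above 0.025 m).
It fails at once if the fuse jar is moved by more than 25 mm (distance of fuse_jar from where it was at the start of the episode above 0.025 m).
It also fails if it takes over 58 s, if anything falls off the work surface, if the arm or the gripper's body presses on something with over 40 N, if the wrist force passes 120 N, or if a joint passes its speed limit or range.

## Working session

There is one attempt and no reset: what is moved stays moved. The work goes in short steps, Python scripts to look and compute and a tool call to move; the robot and the scene stay as the last step left them, time stands still between calls to the robot, and variables do not carry over. Pictures are saved under pics/ and viewed, at most 10 in all, crops included, and the job is handed in when it is done.

Besides the shell and the picture viewer there is one more tool, called as name(argument=value, ...) on one line, values as JSON. servo_tool: Moves the arm, as the interface text tells. Its arguments: {"type":"object","properties":{"rows":{"type":"array"}},"required":["rows"]}

```bash
mkdir -p pics; ls; python3 - <<'E'
from bench import arm
import cv2,numpy as np
s=arm.read_state();print({k:np.round(v,3).tolist() for k,v in s.items()})
for n in ["scene","top"]:
    p=arm.camera_params(n);print(n,np.round(p["intrinsics"],1).tolist(),np.round(p["D"],3),np.round(-np.array(p["R"]).T@np.array(p["t"])))
    cv2.imwrite(f"pics/{n}0.png",arm.get_image(n)[:,:,::-1])
E
```

```text
pics
{'clock': 0.0, 'joints': [1.547, 0.386, 0.007, -0.001, -1.194, -0.259], 'joint_vel': [0.0, 0.0, -0.0, -0.001, 0.0, 0.0], 'joint_efforts': [-0.0, -39.228, 18.84, 4.186, -0.005, 0.0], 'position': [174.193, 599.632, 230.23], 'ee_rot': [0.99, -0.141, -0.0, 0.001], 'contact_force': [-0.026, -0.024, 0.024], 'wrist_torque': [0.018, 0.033, 0.015], 'grasp_force': 0.0, 'gripper_width': 85.657}
scene [[451.8, 0.0, 286.4], [0.0, 451.8, 209.5], [0.0, 0.0, 1.0]] [-0.109  0.     0.     0.     0.   ] [1113. -387.  794.]
top [[449.7, 0.0, 281.0], [0.0, 449.7, 209.6], [0.0, 0.0, 1.0]] [-0.124  0.     0.     0.     0.   ] [ 443.   15. 1289.]
```

View pics/top0.png

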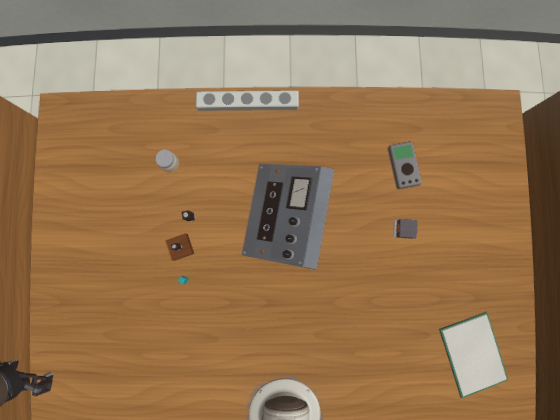

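View pics/scene0.png

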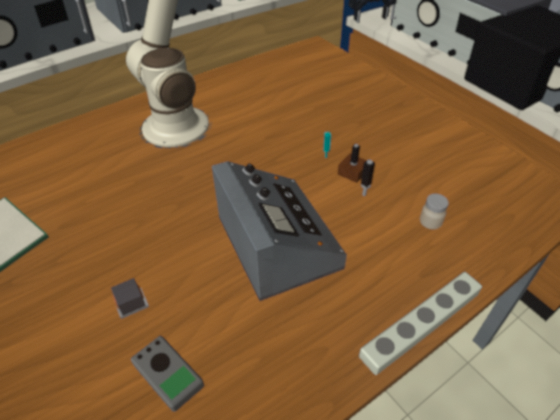

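The top view shows the stand at (180,247) with the probe at about (177,246). The taller black decoy is at (188,215) and the turquoise one at (183,280). The jacks are at about (273,195), (270,211) and (267,227). The front of the console faces left, towards +y.

```bash
cat > h.py <<'E'
from bench import arm
import cv2,numpy as np
from scipy.spatial.transform import Rotation as Rot
def ray(p,uv):
    K=np.array(p["intrinsics"]);D=np.array(p["D"]);R=np.array(p["R"]);t=np.array(p["t"])
    n=cv2.undistortPoints(np.array([[uv]],float),K,D)[0,0]
    return -R.T@t, R.T@np.array([n[0],n[1],1])
def onz(p,uv,z):
    c,d=ray(p,uv); return c+d*(z-c[2])/d[2]
def proj(p,X):
    K=np.array(p["intrinsics"]);D=np.array(p["D"])
    return cv2.projectPoints(np.array(X,float).reshape(-1,3),cv2.Rodrigues(np.array(p["R"]))[0],np.array(p["t"],float),K,D)[0][:,0]
def tri(obs):
    A=np.zeros((3,3));b=np.zeros(3)
    for p,uv in obs:
        c,d=ray(p,uv);d=d/np.linalg.norm(d);M=np.eye(3)-np.outer(d,d);A+=M;b+=M@c
    return np.linalg.solve(A,b)
def state():
    s=arm.read_state();return np.array(s["position"]),Rot.from_quat(s["ee_rot"]),s
E
python3 - <<'E'
from h import *
t=arm.camera_params("top");s=arm.camera_params("scene")
print("stand top",onz(t,(180,246.5),34),"probe cap",onz(t,(177,246),89), "tri", tri([(t,(177,246)),(s,(355,147))]))
print("decoy cap",tri([(t,(187,215)),(s,(369,163))]),"turq",tri([(t,(182,280)),(s,(327,133))]))
for a in [(273,195),(270,211),(267,227)]: print(onz(t,a,93))
for a in [(323,167),(333,168),(317,269)]: print("rear top",onz(t,a,165))
im=cv2.imread("pics/top0.png");im2=cv2.imread("pics/scene0.png")
a=cv2.resize(im[190:300,150:350],(800,440),interpolation=cv2.INTER_CUBIC)
cv2.imwrite("pics/c0.png",a)
E
```

```text
stand top [474.85268938 287.50831687  34.        ] probe cap [474.8483988  283.70419811  89.        ] tri [475.89720364 284.86959295  90.20091158]
decoy cap [557.02233588 254.90544875 107.2342726 ] turq [384.42292758 270.5070489   85.43873624]
[609.51908604  25.7373772   93.        ]
[566.43866716  34.07542671  93.        ]
[523.67906121  42.36068648  93.        ]
rear top [ 670.45952498 -102.64672833  165.        ]
rear top [ 667.73272638 -128.14174995  165.        ]
rear top [413.03645999 -82.83797827 165.        ]
```

View pics/c0.png

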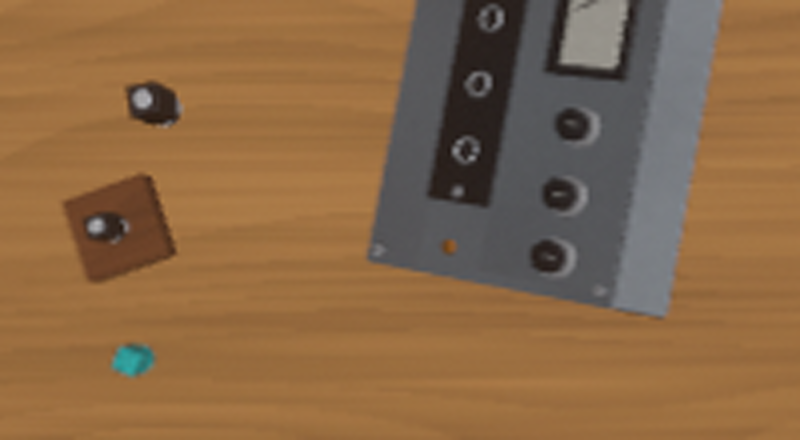

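```bash
python3 - <<'E'
from h import *
p,R,s=state();w=arm.camera_params("wrist");Rc=np.array(w["R"]);c=-Rc.T@np.array(w["t"])
print("cam in tool",R.inv().apply(c-p),"axis z",R.inv().apply(Rc[2]),"x",R.inv().apply(Rc[0]),np.array(w["intrinsics"]).round(0).tolist())
# move: TCP to (474,284,250)
for tgt in [(474,284,250)]: print(R.inv().apply(np.array(tgt)-p))
E
```

```text
cam in tool [  77.35384071   -0.67961628 -142.1007082 ] axis z [-2.99977067e-01 -2.77315193e-04  9.53946373e-01] x [9.22301035e-04 9.99999406e-01 5.80728858e-04] [[299.0, 0.0, 285.0], [0.0, 299.0, 204.0], [0.0, 0.0, 1.0]]
[375.96047841 219.46584169 -19.17857461]
```

servo_tool(rows=[[[85,54,31,0,0,0,0],[85,107,63,0,0,0,0],[85,161,94,10,0,0,0],[85,215,125,20,0,0,0],[85,268,157,30,0,0,0],[85,322,188,40,0,0,0],[85,376,219,40,0,0,0],[85,376,219,40,0,0,0],[85,376,219,40,0,0,0]]])

```text
clock: 1.23
position: [474.2, 284.6, 190.9]
ee_rot: [0.99, -0.141, -0.0, 0.0]
contact_force: [-0.8, -0.3, -0.9]
gripper_width: 84.8
grasp_force: 0.0
```

```bash
python3 - <<'E'
from h import *
import pickle
p,R,s=state();w=arm.camera_params("wrist");im=arm.get_image("wrist")
print(p,s["clock"],R.as_quat());pickle.dump((w,p,R.as_quat()),open("w1.pkl","wb"))
cv2.imwrite("pics/w1.png",im[:,:,::-1])
E
```

```text
[474.24235675 284.62850859 190.94020078] 1.225 [ 9.89947562e-01 -1.41434404e-01 -3.11148736e-04  1.93940793e-04]
```

View pics/w1.png

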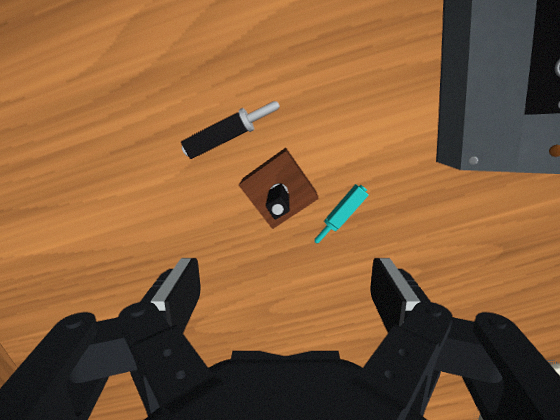

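The wrist view shows the stand at (278,188) with the probe's cap at (278,209). Both decoys have toppled and now lie on the table: the black one from (185,150) to (280,103), the turquoise one from (318,242) to (365,188). I'll zoom in to get the handle's yaw.

```bash
python3 - <<'E'
from h import *
import pickle
w,p,q=pickle.load(open("w1.pkl","rb"))
im=cv2.imread("pics/w1.png")
cv2.imwrite("pics/c1.png",cv2.resize(im[140:250,230:380],(750,550),interpolation=cv2.INTER_CUBIC))
print("cap",onz(w,(278,209),93))
for uv in [(280,103),(182,150)]:print("blk",onz(w,uv,10))
for uv in [(318,242),(362,188)]:print("tur",onz(w,uv,10))
st=[onz(w,uv,34)for uv in [(239,184),(286,149),(318,197)]];print("stand",np.round(st,1),(st[0]+st[2])/2)
print("console corners z50",[onz(w,uv,50).round(1) for uv in[(437,162),(463,172)]])
E
```

```text
cap [473.98956325 291.58688592  93.        ]
blk [557.45246009 266.5120197   10.        ]
blk [541.10556616 381.43314495  10.        ]
tur [395.60222767 267.64821376  10.        ]
tur [445.59941445 204.18540092  10.        ]
stand [[492.7 329.2  34. ]
 [513.5 272.9  34. ]
 [456.6 254.7  34. ]] [474.6467687  291.96091119  34.        ]
console corners z50 [array([463.5, 136.6,  50. ]), array([446.7, 113.1,  50. ])]
```

View pics/c1.png

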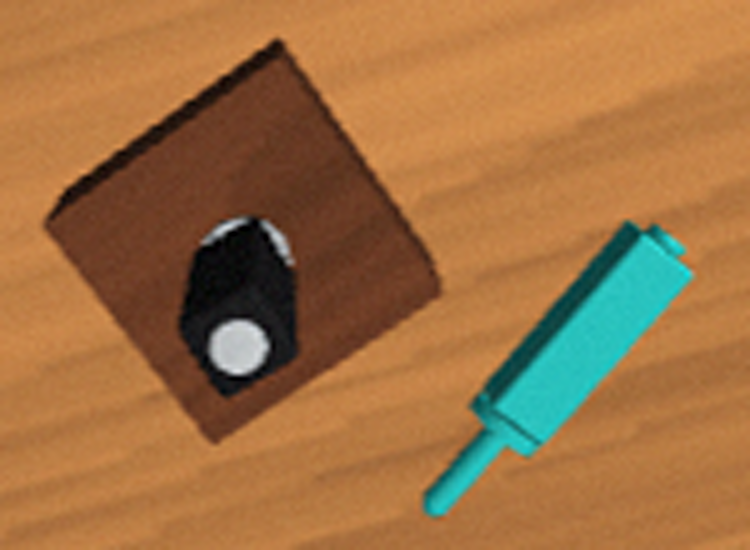

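```bash
python3 - <<'E'
from h import *
import pickle
w,p,q=pickle.load(open("w1.pkl","rb"))
b,r,l=[onz(w,uv,90) for uv in[(275.6,219.4),(289.6,211),(266.4,205.4)]]
for d in (r-b,l-b):print(np.linalg.norm(d),np.degrees(np.arctan2(d[1],d[0])))
print((r+l)/2)
p,R,s=state();x=R.apply([1,0,0]);print(np.degrees(np.arctan2(x[1],x[0])));print(R.inv().apply(np.array([474.3,291.8,48])-p))
E
```

```text
14.319332135403718 -73.77897673658246
14.885100747874016 15.067226579841087
[473.73017582 291.70473927  90.        ]
-16.172779968698222
[ -1.32632027  -6.37235497 143.08004074]
```

servo_tool(rows=[[[50,-1.3,-6.4,0,0,0,-0.15],[50,-1.3,-6.4,0,0,0,-0.3],[50,-1.3,-6.4,20,0,0,-0.45],[50,-1.3,-6.4,60,0,0,-0.59],[50,-1.3,-6.4,95,0,0,-0.59],[50,-1.3,-6.4,120,0,0,-0.59],[50,-1.3,-6.4,135,0,0,-0.59],[50,-1.3,-6.4,142,0,0,-0.59],[50,-1.3,-6.4,142,0,0,-0.59],[50,-1.3,-6.4,142,0,0,-0.59]]])

```text
clock: 2.52
position: [475.3, 292.0, 50.3]
ee_rot: [0.988, 0.153, 0.001, -0.001]
contact_force: [-0.0, 0.7, -0.6]
gripper_width: 50.0
grasp_force: 0.0
```

servo_tool(rows=[[[12,0,0,0,0,0,0],[12,0,0,0,0,0,0],[12,0,0,0,0,0,0],[12,0,0,0,0,0,0],[12,0,0,0,0,0,0],[12,0,0,0,0,0,0]]])

```text
clock: 3.28
position: [475.1, 291.6, 49.9]
ee_rot: [0.988, 0.153, 0.0, -0.0]
contact_force: [-1.7, -1.4, 6.2]
gripper_width: 15.5
grasp_force: 58.4
```

servo_tool(rows=[[[12,0,0,-8,0,0,0],[12,0,0,-25,0,0,0],[12,0,0,-50,0,0,0],[12,0,0,-90,0,0,0],[12,0,0,-140,0,0,0],[12,0,0,-180,0,0,0],[12,0,0,-200,0,0,0],[12,0,0,-200,0,0,0]]])

```text
clock: 4.28
position: [475.1, 291.8, 250.7]
ee_rot: [0.988, 0.153, 0.001, -0.001]
contact_force: [-0.3, -0.6, -1.6]
gripper_width: 15.4
grasp_force: 58.9
```

```bash
python3 - <<'E'
from h import *
import pickle
p,R,s=state();print(p,s["gripper_width"],s["contact_force"])
t=arm.camera_params("top")
# fit console pose x,y,yaw from top px of jacks and scene px
from scipy.optimize import least_squares
a=np.radians(35);
S=np.array([-100+70*np.cos(a)-4*np.sin(a),0,50+70*np.sin(a)+4*np.cos(a)])
pts=np.array([S+[0,45,0],S,S-[0,45,0],[-100,-130,50],[63.8,-130,164.7],[100,-130,164.7],[63.8,130,164.7]])
px=np.array([(272.5,194.25),(269.75,210.75),(266.25,227.5),(150+367/4,190+262/4),(150+612/4,190+307/4),(150+667/4,190+317/4),(320.5,167.5)])
def T(v):
    r=Rot.from_euler("z",v[2]).as_matrix();return lambda P:P@r.T+[v[0],v[1],0]
f=lambda v:((proj(t,T(v)(pts))-px)).ravel()
o=least_squares(f,[560,-10,np.radians(-100)],loss="soft_l1");v=o.x
print(v,np.degrees(v[2]));print(f(v).reshape(-1,2).round(1).tolist())
J=T(v)(pts[:3]);print(J)
r=Rot.from_euler("z",v[2]);n=r.apply([-np.sin(a),0,np.cos(a)]);up=r.apply([np.cos(a),0,np.sin(a)]);print(n)
pickle.dump((v,J,n,up),open("con.pkl","wb"))
# target orientation: minimal rotation taking tool z to -n
z=R.apply([0,0,1]);ax=np.cross(z,-n);ang=np.arctan2(np.linalg.norm(ax),z@-n);Q=Rot.from_rotvec(ax/np.linalg.norm(ax)*ang)
Rt=Q*R; rv=(R.inv()*Rt).as_rotvec();print("rotvec tool",rv)
tip=41 # tip ahead of TCP
tgt=J[1]+n*(tip+70);print("tgt",tgt,"shift",R.inv().apply(tgt-p))
E
```

```text
[475.09603833 291.75493743 250.6961152 ] 15.355214964735959 [-0.27237414 -0.60161737 -1.57409654]
[558.06942757  -9.08534937  -1.76080777] -100.88685375467735
[[0.2, 0.3], [-0.1, 0.2], [0.3, -0.0], [-0.2, -0.2], [-0.4, 0.3], [0.2, 0.4], [-0.0, -1.7]]
[[610.74992511  26.56008463  93.42695872]
 [566.55983178  35.05924058  93.42695872]
 [522.36973846  43.55839653  93.42695872]]
[0.10833146 0.56325325 0.81915204]
rotvec tool [-5.38719405e-01 -2.93732762e-01  8.48077327e-18]
tgt [578.58462355  97.58035133 184.35283564] shift [ 39.7731066  216.48843608  66.07529746]
```

servo_tool(rows=[[[12,8,43,5,-0.108,-0.059,0],[12,16,86,15,-0.216,-0.118,0],[12,24,130,30,-0.324,-0.176,0],[12,32,173,45,-0.432,-0.235,0],[12,38,205,60,-0.539,-0.294,0],[12,39.8,216.5,66,-0.539,-0.294,0],[12,39.8,216.5,66,-0.539,-0.294,0],[12,39.8,216.5,66,-0.539,-0.294,0]]])

```text
clock: 5.28
position: [578.4, 97.8, 184.6]
ee_rot: [0.942, 0.146, -0.101, 0.283]
contact_force: [-0.1, 1.1, 0.2]
gripper_width: 15.2
grasp_force: 58.9
```

```bash
python3 - <<'E'
from h import *
import pickle
p,R,s=state();w=arm.camera_params("wrist");im=arm.get_image("wrist")
v,J,n,up=pickle.load(open("con.pkl","rb"))
print(p,s["clock"],R.apply([0,0,1]),n,s["contact_force"]);pickle.dump((w,p,R.as_quat()),open("w2.pkl","wb"))
cv2.imwrite("pics/w2.png",im[:,:,::-1])
print("jacks",proj(w,J).round(1).tolist(),"tip",proj(w,[p+R.apply([0,0,41])]))
E
```

```text
[578.41492797  97.78365312 184.59261787] 5.275 [-0.10776908 -0.56348009 -0.81907022] [0.10833146 0.56325325 0.81915204] [-0.07599785  1.10188228  0.15387666]
jacks [[310.7, 157.8], [285.4, 202.3], [262.3, 243.0]] tip [[285.48128037 233.42090732]]
```

View pics/w2.png

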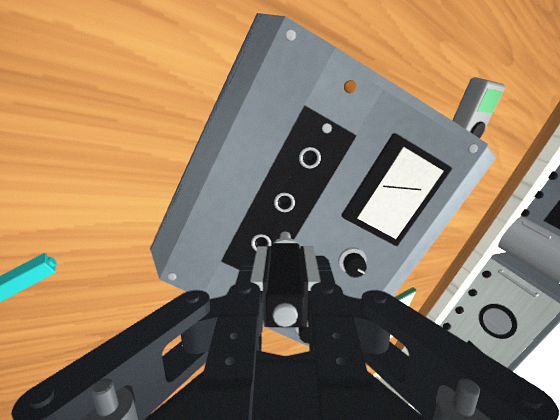

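The wrist view matches the model: jacks at about (310,158), (284,202) and (261,241), and the pin tip near (285,235). I'll zoom in to get the residuals.

```bash
python3 - <<'E'
from h import *
im=cv2.imread("pics/w2.png")
cv2.imwrite("pics/c2.png",cv2.resize(im[145:265,240:330],(540,720)[0:2],interpolation=cv2.INTER_CUBIC)[:,:] [120-120:600])
g=cv2.cvtColor(im,cv2.COLOR_BGR2GRAY)
for u,v in [(310,158),(284,202)]:
    c=g[v-14:v+15,u-14:u+15];m=(c>120).astype(np.uint8)
    cs,_=cv2.findContours(m,cv2.RETR_CCOMP,cv2.CHAIN_APPROX_NONE)
    for k in cs:
        if len(k)>15:e=cv2.fitEllipse(k);print(u-14+e[0][0],v-14+e[0][1],e[1])
E
```

```text
309.6737537384033 157.33552360534668 (20.214380264282227, 20.778953552246094)
309.69733715057373 157.39660930633545 (15.721001625061035, 16.4234619140625)
284.1616334915161 201.9950828552246 (18.421772003173828, 20.050357818603516)
284.3741149902344 202.09717655181885 (14.705724716186523, 15.240694999694824)
```

View pics/c2.png

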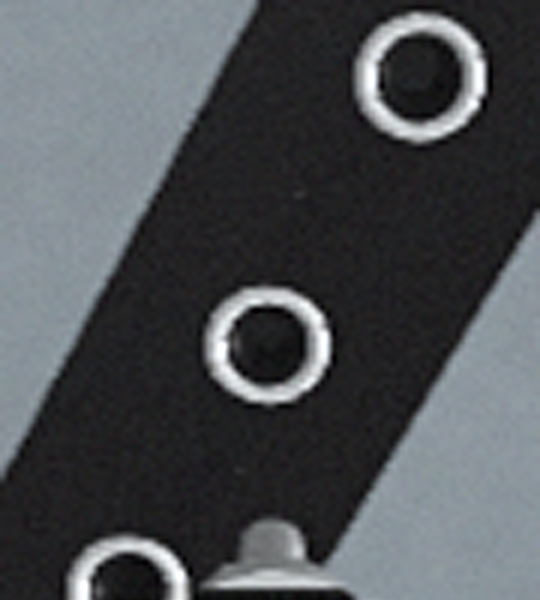

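The pin sits about 0.9 mm towards tool -x and is centred in tool y. The jacks are about 1 mm towards tool -y of the model. Next I'll work out the approach to jack1, stopping 4 mm off the face.

```bash
cat > go.py <<'E'
from h import *
import pickle,sys
v,J,n,up=pickle.load(open("con.pkl","rb"))
def rel(j,gap,dx=0,dy=0):
    p,R,s=state()
    d=R.inv().apply(J[j]-p); d[0]+=0.4+0.9+dx; d[1]+=-0.9+dy; d[2]-=41.9+gap
    return d.round(2),R.apply([0,0,1])@-n,s["contact_force"]
E
python3 -c "
from go import *
for j in range(3): print(rel(j,4))"
```

```text
(array([40.96, 20.61, 65.69]), np.float64(0.9999995071103697), array([-0.95739291, -0.13131484, -1.26716746]))
(array([ 1.4 , -0.85, 65.65]), np.float64(0.9999995071103697), array([-0.95739291, -0.13131484, -1.26716746]))
(array([-38.15, -22.3 ,  65.6 ]), np.float64(0.9999995071103697), array([-0.95739291, -0.13131484, -1.26716746]))
```

servo_tool(rows=[[[12,1.4,-0.9,20,0,0,0],[12,1.4,-0.9,40,0,0,0],[12,1.4,-0.9,55,0,0,0],[12,1.4,-0.9,62,0,0,0],[12,1.4,-0.9,65,0,0,0],[12,1.4,-0.9,65.6,0,0,0],[12,1.4,-0.9,65.6,0,0,0]]])

```text
clock: 6.2
position: [572.4, 61.4, 129.2]
ee_rot: [0.942, 0.146, -0.102, 0.284]
contact_force: [0.2, 0.8, -0.2]
gripper_width: 15.2
grasp_force: 59.0
```

servo_tool(rows=[[[12,0,0,1,0,0,0],[12,0,0,2,0,0,0],[12,0,0,3,0,0,0],[12,0,0,3.7,0,0,0],[12,0,0,4.4,0,0,0],[12,0,0,5,0,0,0],[12,0,0,5,0,0,0]]])

```text
clock: 7.08
position: [571.5, 58.2, 124.7]
ee_rot: [0.942, 0.146, -0.102, 0.284]
contact_force: [0.4, -0.2, -1.1]
gripper_width: 15.3
grasp_force: 59.0
```

```bash
python3 -c "
from go import *
im=arm.get_image('wrist');cv2.imwrite('pics/w3.png',im[:,:,::-1])
print(rel(1,0),state()[1].inv().apply(state()[2]['contact_force']))
c=im[150:270,220:350,::-1];cv2.imwrite('pics/c3.png',cv2.resize(c,(650,600),interpolation=cv2.INTER_CUBIC))"
```

```text
(array([ 0.28,  0.02, -2.63]), np.float64(0.9999944136247836), array([ 0.11873551, -0.4584553 , -1.8401122 ])) [ 0.51952071 -0.52634706  1.75024264]
```

View pics/c3.png

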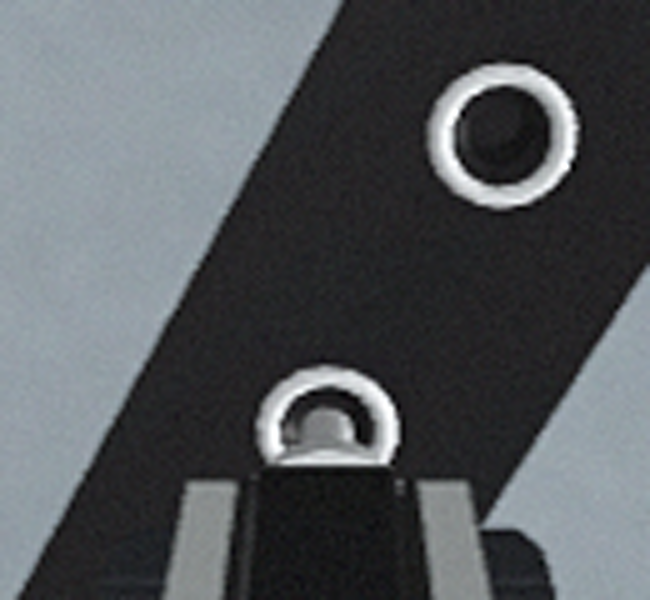

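The pin enters the ring well centred, with no contact force. I'll press on slowly.

servo_tool(rows=[[[12,0,0,1,0,0,0],[12,0,0,2,0,0,0],[12,0,0,3,0,0,0],[12,0,0,4,0,0,0],[12,0,0,5,0,0,0],[12,0,0,5,0,0,0]]])

```text
clock: 7.88
position: [570.9, 55.3, 120.6]
ee_rot: [0.942, 0.146, -0.103, 0.284]
contact_force: [-0.3, -0.0, -0.7]
gripper_width: 15.3
grasp_force: 59.0
```

```bash
python3 -c "
from go import *
print(rel(1,0),state()[1].inv().apply(state()[2]['contact_force']))"
```

```text
(array([ 0.35,  0.02, -7.78]), np.float64(0.9999936140910967), array([-0.30641799, -0.00853618, -0.67642465])) [-0.10202576 -0.43740776  0.59142232]
```

servo_tool(rows=[[[12,0,0,0.7,0,0,0],[12,0,0,1.4,0,0,0],[12,0,0,2,0,0,0],[12,0,0,2.6,0,0,0],[12,0,0,3.2,0,0,0],[12,0,0,3.2,0,0,0]]])

```text
clock: 8.62
position: [570.6, 53.5, 118.0]
ee_rot: [0.942, 0.146, -0.103, 0.284]
contact_force: [0.4, 0.1, -1.3]
gripper_width: 15.3
grasp_force: 59.0
```

servo_tool(rows=[[[12,0,0,0.5,0,0,0],[12,0,0,1,0,0,0],[12,0,0,1,0,0,0]]])

```text
clock: 9.0
position: [570.5, 53.1, 117.3]
ee_rot: [0.942, 0.146, -0.102, 0.284]
contact_force: [-0.2, 0.5, 0.6]
gripper_width: 15.6
grasp_force: 59.1
```

servo_tool(rows=[[[12,0,0,0.5,0,0,0],[12,0,0,1,0,0,0],[12,0,0,1,0,0,0]]])

```text
clock: 9.38
position: [570.7, 52.9, 117.1]
ee_rot: [0.942, 0.146, -0.102, 0.284]
contact_force: [-1.9, 4.5, 4.4]
gripper_width: 15.0
grasp_force: 59.8
```

servo_tool(rows=[[[12,0,0,0.5,0,0,0],[12,0,0,1,0,0,0],[12,0,0,1,0,0,0]]])

```text
clock: 9.75
position: [570.8, 52.8, 117.0]
ee_rot: [0.942, 0.146, -0.101, 0.284]
contact_force: [-3.1, 6.9, 7.9]
gripper_width: 15.4
grasp_force: 60.4
```

```bash
python3 -c "
from go import *
print(rel(1,0),state()[1].inv().apply(state()[2]['contact_force']))"
```

```text
(array([ -0.07,  -0.14, -12.2 ]), np.float64(0.9999966437213788), array([-3.07063971,  6.9018785 ,  7.86514088])) [ -3.53112072  -2.53244696 -10.00215452]
```

Jack1 is blanked: it stopped at 12.2 mm with 10 N. I'll back out and go to jack0.

servo_tool(rows=[[[12,0,0,-6,0,0,0],[12,0,0,-14,0,0,0],[12,0,0,-22,0,0,0],[12,20,10.7,-26,0,0,0],[12,36,19.5,-24,0,0,0],[12,39.6,21.5,-22,0,0,0],[12,39.6,21.5,-20,0,0,0],[12,39.6,21.5,-20,0,0,0]]])

```text
clock: 10.75
position: [616.0, 54.5, 131.7]
ee_rot: [0.942, 0.146, -0.103, 0.284]
contact_force: [-1.3, 0.1, -1.2]
gripper_width: 15.3
grasp_force: 59.0
```

```bash
python3 -c "
from go import *
im=arm.get_image('wrist')
print(rel(0,0),state()[1].inv().apply(state()[2]['contact_force']))
c=im[150:270,220:350,::-1];cv2.imwrite('pics/c4.png',cv2.resize(c,(650,600),interpolation=cv2.INTER_CUBIC))"
```

```text
(array([0.76, 0.16, 6.08]), np.float64(0.9999929976342096), array([ 1.14648007,  0.20367705, -0.53845719])) [ 1.26640713 -0.05209547  0.19833326]
```

View pics/c4.png

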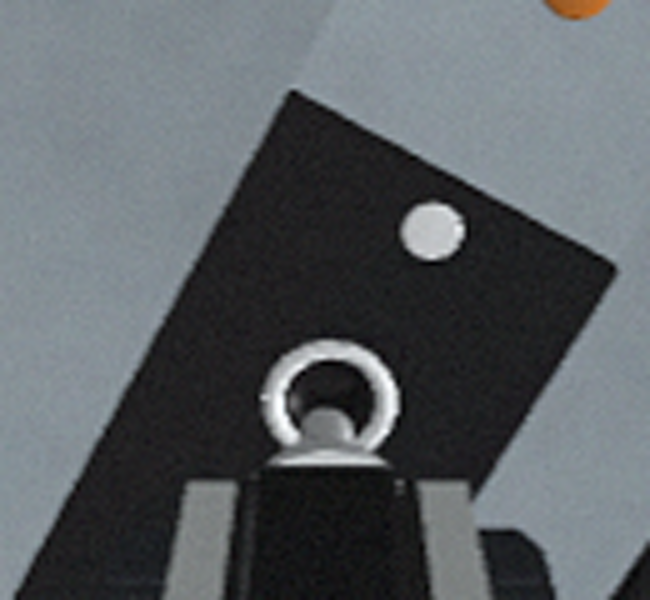

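The pin is over jack0, with the ring centre about 1 px to the right of it. I'll nudge slightly and go in.

servo_tool(rows=[[[12,0.5,0.4,2,0,0,0],[12,0.5,0.4,4,0,0,0],[12,0.5,0.4,5,0,0,0],[12,0.5,0.4,6,0,0,0],[12,0.5,0.4,7,0,0,0],[12,0.5,0.4,8,0,0,0],[12,0.5,0.4,8,0,0,0]]])

```text
clock: 11.68
position: [616.4, 49.9, 125.4]
ee_rot: [0.942, 0.146, -0.102, 0.284]
contact_force: [0.4, 0.0, -1.1]
gripper_width: 15.8
grasp_force: 59.0
```

servo_tool(rows=[[[12,0,0,1,0,0,0],[12,0,0,2,0,0,0],[12,0,0,3,0,0,0],[12,0,0,4,0,0,0],[12,0,0,5,0,0,0],[12,0,0,6,0,0,0],[12,0,0,7,0,0,0],[12,0,0,7,0,0,0]]])

```text
clock: 12.68
position: [615.6, 45.9, 119.6]
ee_rot: [0.942, 0.146, -0.103, 0.284]
contact_force: [0.2, 0.3, -0.7]
gripper_width: 15.4
grasp_force: 59.0
```

servo_tool(rows=[[[12,0,0,0.7,0,0,0],[12,0,0,1.4,0,0,0],[12,0,0,2,0,0,0],[12,0,0,2.6,0,0,0],[12,0,0,3.2,0,0,0],[12,0,0,3.2,0,0,0]]])

```text
clock: 13.42
position: [615.4, 44.3, 117.3]
ee_rot: [0.942, 0.146, -0.102, 0.284]
contact_force: [-0.1, -0.2, 0.7]
gripper_width: 15.4
grasp_force: 59.1
```

```bash
python3 -c "
from go import *
print(rel(0,0),state()[1].inv().apply(state()[2]['contact_force']))"
```

```text
(array([ -0.3 ,  -0.42, -11.86]), np.float64(0.9999949932670641), array([-0.10902081, -0.21825228,  0.71614642])) [-0.34678558  0.4996195  -0.45000601]
```

servo_tool(rows=[[[12,0,0,0.5,0,0,0],[12,0,0,1,0,0,0],[12,0,0,1.5,0,0,0],[12,0,0,2,0,0,0],[12,0,0,2,0,0,0]]])

```text
clock: 14.05
position: [615.6, 44.0, 117.0]
ee_rot: [0.942, 0.146, -0.101, 0.284]
contact_force: [-2.5, 7.4, 7.4]
gripper_width: 15.6
grasp_force: 60.3
```

```bash
python3 -c "
from go import *
print(rel(0,0),state()[1].inv().apply(state()[2]['contact_force']))"
```

```text
(array([ -0.61,  -0.55, -12.27]), np.float64(0.999996472194819), array([-2.53968655,  7.37209275,  7.43885977])) [-2.81311682 -2.9446907  -9.9774528 ]
```

Jack0 is blanked too (12.3 mm, 10 N), so jack2 must be the open one.

servo_tool(rows=[[[12,0,0,-6,0,0,0],[12,0,0,-14,0,0,0],[12,0,0,-22,0,0,0],[12,-20,-10.8,-26,0,0,0],[12,-45,-24.5,-26,0,0,0],[12,-70,-38,-24,0,0,0],[12,-79.4,-43.2,-20,0,0,0],[12,-79.4,-43.2,-19,0,0,0],[12,-79.4,-43.2,-19,0,0,0]]])

```text
clock: 15.18
position: [529.3, 71.0, 131.0]
ee_rot: [0.942, 0.146, -0.102, 0.284]
contact_force: [0.3, 0.3, -1.0]
gripper_width: 15.3
grasp_force: 59.0
```

```bash
python3 -c "
from go import *
im=arm.get_image('wrist')
print(rel(2,0),state()[1].inv().apply(state()[2]['contact_force']))
c=im[150:270,220:350,::-1];cv2.imwrite('pics/c5.png',cv2.resize(c,(650,600),interpolation=cv2.INTER_CUBIC))"
```

```text
(array([-0.77, -0.36,  5.06]), np.float64(0.9999955957087524), array([ 0.76319431,  0.48321198, -0.68514571])) [ 1.00801755 -0.47749077  0.20319249]
```

View pics/c5.png

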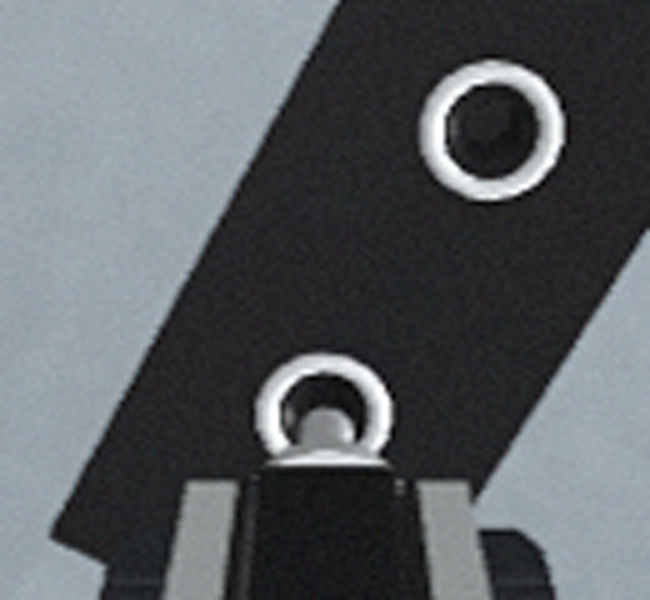

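The pin is over jack2: ring centre u=324, pin 326.

servo_tool(rows=[[[12,-0.5,-0.3,2,0,0,0],[12,-0.5,-0.3,4,0,0,0],[12,-0.5,-0.3,5,0,0,0],[12,-0.5,-0.3,6,0,0,0],[12,-0.5,-0.3,7,0,0,0],[12,-0.5,-0.3,8,0,0,0],[12,-0.5,-0.3,8,0,0,0]]])

```text
clock: 16.1
position: [527.0, 66.5, 124.5]
ee_rot: [0.942, 0.146, -0.102, 0.284]
contact_force: [-0.5, -0.3, -1.2]
gripper_width: 15.1
grasp_force: 59.0
```

servo_tool(rows=[[[12,0,0,1,0,0,0],[12,0,0,2,0,0,0],[12,0,0,3,0,0,0],[12,0,0,4,0,0,0],[12,0,0,5,0,0,0],[12,0,0,6,0,0,0],[12,0,0,7,0,0,0],[12,0,0,7,0,0,0]]])

```text
clock: 17.1
position: [526.2, 62.5, 118.7]
ee_rot: [0.942, 0.146, -0.102, 0.284]
contact_force: [-0.3, 0.3, -1.6]
gripper_width: 15.4
grasp_force: 59.0
```

servo_tool(rows=[[[12,0,0,0.6,0,0,0],[12,0,0,1.2,0,0,0],[12,0,0,1.8,0,0,0],[12,0,0,2.4,0,0,0],[12,0,0,3,0,0,0],[12,0,0,3.5,0,0,0],[12,0,0,4,0,0,0],[12,0,0,4,0,0,0]]])

```text
clock: 18.1
position: [525.8, 60.3, 115.5]
ee_rot: [0.942, 0.146, -0.102, 0.284]
contact_force: [-0.8, 0.5, -0.2]
gripper_width: 15.0
grasp_force: 59.0
```

```bash
python3 -c "
from go import *
print(rel(2,0),state()[1].inv().apply(state()[2]['contact_force']))"
```

```text
(array([  0.57,   0.14, -14.04]), np.float64(0.9999941380456056), array([-0.81291165,  0.45573225, -0.17095589])) [-0.61546454 -0.71981578 -0.02849202]
```

The depth is 14 mm with no force, so jack2 is open. Continuing.

servo_tool(rows=[[[12,0,0,1,0,0,0],[12,0,0,2,0,0,0],[12,0,0,3,0,0,0],[12,0,0,4,0,0,0],[12,0,0,5,0,0,0],[12,0,0,5,0,0,0]]])

```text
clock: 18.85
position: [525.2, 57.4, 111.3]
ee_rot: [0.942, 0.146, -0.103, 0.284]
contact_force: [0.1, 0.2, -1.1]
gripper_width: 15.2
grasp_force: 59.0
```

servo_tool(rows=[[[12,0,0,1,0,0,0],[12,0,0,2,0,0,0],[12,0,0,3,0,0,0],[12,0,0,4,0,0,0],[12,0,0,5,0,0,0],[12,0,0,5,0,0,0]]])

```text
clock: 19.6
position: [524.6, 54.6, 107.3]
ee_rot: [0.942, 0.146, -0.103, 0.284]
contact_force: [0.4, 0.6, -0.8]
gripper_width: 15.8
grasp_force: 59.0
```

```bash
python3 -c "
from go import *
print(rel(2,0),state()[1].inv().apply(state()[2]['contact_force']))"
```

```text
(array([  0.61,   0.13, -24.09]), np.float64(0.9999937068770398), array([ 0.3832119 ,  0.58156612, -0.80856741])) [ 0.70798416 -0.74412062  0.28964583]
```

servo_tool(rows=[[[12,0,0,0.5,0,0,0],[12,0,0,1,0,0,0],[12,0,0,1.5,0,0,0],[12,0,0,2,0,0,0],[12,0,0,2,0,0,0]]])

```text
clock: 20.23
position: [524.6, 53.8, 106.0]
ee_rot: [0.942, 0.146, -0.102, 0.284]
contact_force: [-1.7, 2.5, 1.3]
gripper_width: 15.5
grasp_force: 59.2
```

servo_tool(rows=[[[12,0,0,0.5,0,0,0],[12,0,0,1,0,0,0],[12,0,0,1,0,0,0]]])

```text
clock: 20.6
position: [524.6, 53.7, 106.0]
ee_rot: [0.942, 0.146, -0.102, 0.284]
contact_force: [-3.8, 5.9, 7.4]
gripper_width: 15.3
grasp_force: 60.2
```

```bash
python3 -c "
from go import *
print(rel(2,0),state()[1].inv().apply(state()[2]['contact_force']))"
```

```text
(array([  0.43,   0.09, -25.65]), np.float64(0.9999962061499437), array([-3.75853543,  5.89847953,  7.41762896])) [-4.27731262 -2.19067808 -8.99140673]
```

servo_tool(rows=[[[12,0,0,0.5,0,0,0],[12,0,0,1,0,0,0],[12,0,0,1.5,0,0,0],[12,0,0,1.5,0,0,0]]])

```text
clock: 21.1
position: [524.7, 53.7, 105.9]
ee_rot: [0.942, 0.146, -0.101, 0.284]
contact_force: [-6.8, 9.6, 12.9]
gripper_width: 15.5
grasp_force: 61.2
```

```bash
python3 -c "
from go import *
print(rel(2,0),state()[1].inv().apply(state()[2]['contact_force']))"
```

```text
(array([  0.35,   0.05, -25.69]), np.float64(0.9999959454109629), array([-6.84897271,  9.56442695, 12.88644941])) [ -7.85923021  -3.36162838 -15.21115457]
```

It hits a hard stop at the collar, so the probe is home. I'll ease off, open and retreat.

servo_tool(rows=[[[12,0,0,-1.5,0,0,0],[12,0,0,-3,0,0,0],[12,0,0,-3,0,0,0],[40,0,0,-3,0,0,0],[40,0,0,-3,0,0,0],[40,0,0,-3,0,0,0],[40,0,0,-3,0,0,0],[40,0,0,-4,0,0,0]]])

```text
clock: 22.1
position: [524.6, 54.3, 106.9]
ee_rot: [0.942, 0.146, -0.103, 0.284]
contact_force: [0.1, 1.8, -0.2]
gripper_width: 39.7
grasp_force: 0.0
```

servo_tool(rows=[[[40,0,0,-10,0,0,0],[40,0,0,-25,0,0,0],[40,0,0,-50,0,0,0],[40,0,0,-80,0,0,0],[40,0,0,-110,0,0,0],[40,0,0,-130,0,0,0],[40,0,0,-130,0,0,0]]])

```text
clock: 22.98
position: [539.8, 129.6, 214.9]
ee_rot: [0.942, 0.146, -0.1, 0.283]
contact_force: [-0.1, 0.7, -1.0]
gripper_width: 40.2
grasp_force: 0.0
```

```bash
python3 -c "
from go import *
w=arm.camera_params('wrist');im=arm.get_image('wrist')
print(state()[0],state()[2]['contact_force'],'collar/cap px',proj(w,[J[2]+n*2,J[2]+n*59]))
cv2.imwrite('pics/w6.png',im[:,:,::-1])"
```

```text
[538.96748942 128.63358015 213.69033366] [-0.15641642 -0.38865255  0.48665538] collar/cap px [[286.80083704 193.83007276]
 [287.22492848 212.03438142]]
```

View pics/w6.png

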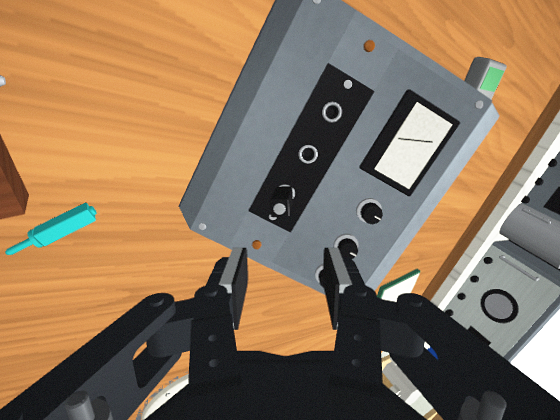

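The probe stands in jack2 with its cap at (279,209), and the gripper is clear. That was my 11th view, one over the limit, so I'll do the remaining checks numerically only. The arm was still settling in that frame, so I'll re-measure the tilt at rest.

```bash
python3 -c "
from go import *
w=arm.camera_params('wrist');im=arm.get_image('wrist');cv2.imwrite('pics/w7.png',im[:,:,::-1])
print(state()[0],state()[2]['joint_vel'])
print('pred jacks',proj(w,J).round(1).tolist(),'cap',proj(w,[J[2]+n*59]).round(1).tolist())
g=cv2.cvtColor(im,cv2.COLOR_RGB2GRAY)
k,l,st,c=cv2.connectedComponentsWithStats((g>110).astype(np.uint8))
for i in range(1,k):
    if 255<c[i][0]<345 and 95<c[i][1]<232 and st[i][4]<500 and st[i][4]>3: print(st[i].tolist(),c[i].round(1))
"
```

```text
[538.50549789 127.93482034 212.99010648] [-0.00761352  0.00931175 -0.02142734 -0.00078146  0.00092468 -0.00068009]
pred jacks [[333.1, 110.8], [309.1, 153.2], [286.8, 192.7]] cap [[287.3, 211.6]]
[323, 101, 20, 20, 168] [332.2 110.3]
[299, 144, 19, 19, 146] [308.  152.7]
[279, 184, 12, 2, 18] [284.5 184.7]
[292, 188, 3, 10, 25] [293.  192.5]
[273, 203, 13, 11, 113] [279.2 208. ]
[269, 214, 8, 6, 23] [271.7 216.9]
```

The cap has sagged about 5° straight down-slope, which is just the play in the bore and within the 7° allowed. The pin reached its hard stop at about 25.7 mm, and the bystanders were never touched. Handing in.

```bash
python3 -c "
from bench import arm
print(arm.job_done())"
```

```text
the job is handed in; nothing more can be done
None
```

The probe is plugged home and released in jack2, the open jack (jack1 and jack0 each stopped it at about 12 mm with 10 N); it leans about 5° (7° allowed), and I viewed 11 pictures, one over the limit of 10.

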